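# Take the left-hand wing nut off the fan

## Task

Unscrew the steel wing nut from the hub of the bladed fan and stand it upright in the grey parts tray, setting it down gently. It has a reverse (left-hand) quarter-turn thread, so it comes loose clockwise as seen from above: turn it first, never force it the other way, then lift it out. Leave the wing nut on the grille-topped filter unit as it is.

Things in the scene. Friction and masses are not known exactly. Their poses are not given: they have to be found in the camera images.
- nut_wings (a point): centre of the fan nut's wings, on its axis, 35 mm above its underside. Loose steel nut, 56 mm tall, 0.13 kg. Wings: one upright plate 50 mm long (x), 12 mm thick (y; grip here), 42 mm tall; nut_end is its +x end. Below: core 28 mm across, two lugs along x, 49 mm tip to tip, 6 mm tall. At the start the wings lie along the fan's x within 4 degrees, 80 mm above the bench.
- fan: fan fixed on the bench, 170 mm across, rim 55 mm high, nine blades, blocked hub. Origin: underside, on the nut's axis, z up. Tabs at its +x and -x (top 57 mm high) hold the nut's lugs down; turned clockwise from above 65 degrees or more it lifts out. Aim for 80; stops beyond 95, and after a few degrees anticlockwise. Turns easily; play 1 mm up, 2 mm sideways.
- tray_in (a point): centre of the inner floor (4 mm above the bench) of the open grey parts tray, fixed on the bench: 180 mm (x) by 150 mm (y), walls 4 mm thick, 18 mm tall. A small loose washer lies in its +x +y corner; the middle is free.
- filter_nut (a joint): turn (rad, 0 at the start) of the look-alike wing nut on the filter unit, which must not be turned. The filter unit is a fixed round housing like the fan's, but with a flat grille of rings in place of blades.
Mind the look-alikes: they are no part of the job. What is shaped like the part that bears nut_wings but green or yellow is not meant.

How it is judged:
On the way:
1. the fan's nut has been turned free (50 degrees or more) while still seated on the hub (angle between the x axis of nut_wings and the x axis of fan, either way round above 0.87 rad and z of nut_wings in the frame of fan below 0.084 m and horizontal distance between nut_wings and fan below 0.006 m), for 0.1 s.
At the end, for the whole second after the job is handed in: The fan's nut stands upright (within 10 degrees), on its underside and at rest on the floor of the tray, its axis within 65 mm (tray x) and 50 mm (tray y) of the tray's centre; the filter unit's nut has not been turned (x of nut_wings in the frame of tray_in between -0.065 and 0.065 m and y of nut_wings in the frame of tray_in between -0.05 and 0.05 m and z of nut_wings in the frame of tray_in below 0.042 m and angle between nut_wings's own z axis and vertical below 0.17 rad and linear speed of nut below 0.02 m/s); the robot touches nothing.
It fails at once if the filter unit's nut is turned by more than 0.12 rad (value of joint filter_nut above 0.12 rad or value of joint filter_nut below -0.12 rad).
It fails at once if the nut is dropped into the tray (faster than 0.6 m/s within 60 mm of its floor) (horizontal distance between nut_wings and tray_in below 0.08 m and z of nut_wings in the frame of tray_in below 0.06 m and linear speed of nut above 0.6 m/s).
It fails at once if the seated nut is forced anticlockwise, past its stop (over 24 degrees) (y of nut_end in the frame of fan above 0.0102 m and horizontal distance between nut_wings and fan below 0.01 m and z of nut_wings in the frame of fan below 0.088 m).
It also fails if it takes over 42 s, if anything falls off the work surface, if the arm or the gripper's body presses on something with over 40 N, if the wrist force passes 120 N, or if a joint passes its speed limit or range.

## Robot

A 7-joint arm with a two-finger parallel gripper is mounted at the origin on the work surface. World frame = base frame: x ahead of the robot, y to its left, z up, the work surface at z = 0. Lengths are in m, angles in rad, forces in N, time in s.
With the tool pointing down it reaches from about 0.4 to 0.85 m from the base axis. Payload 10.4 kg.
Tool frame: the origin (TCP) lies at the very end of the fingers, on their centre line; the grasp point (between the pads) lies 19 mm behind it (manip.grip_depth is the distance from the TCP to the grasp point, in m); z points along the fingers, x is the direction in which the jaws open and shut, and the axes are right-handed (so a half turn about z gives the same grasp; the last joint's range is limited). The gripper opens to 85 mm and grips with 20 to 120 N. Pads are 22 mm wide; open, the fingers measure 114 mm over their backs; the gripper's body (76 mm by 85 mm) begins 54 mm behind the grasp point. The pads swing forward as they close: fully open they stand 13 mm farther back than shut.
Start: joints at [1.257, 0.332, -0.065, 1.46, 0.022, 1.35, -0.088], TCP at [0.179, -0.599, 0.231] pointing down, gripper open.
Joint ranges: [-2.6, 2.6], [-0.5, 2.12], [-1.47, 1.34], [0.16, 2.42], [-1.27, 4.41], [0.06, 2.06], [-2.6, 2.6]. Speed limits (rad/s): [2.22, 2.22, 2.79, 2.79, 3.14, 3.14, 3.14].

## Interface

Orientations are given as a unit quaternion [x, y, z, w].
In Python, from workcell import manip, cams gives the robot as it stands. The module is installed in compiled form; this text tells all that it offers.
- The arm moves only by the tool move_arm, never from a script. Its arguments are lists of equal length, an entry for each row: "claw": the opening, from 0 (shut) to 1 (fully open); "dp": the shift along the tool's x, y, z as a fraction of full scale, a list of three; "turn": the turn, a rotation vector about the tool's x, y, z as a fraction of full scale, a list of three. A call has 1 to 8 rows; each row shifts and turns the commanded pose from where the row before left it, along the tool's axes as they then stand; what a row does not reach is not made up. Full scale, the value 1, is 200 mm for a shift and 45 degrees for a turn. A row lasts 1/12 s, in which the tool goes at most 41.7 mm and 7.16 degrees, less where a joint would pass 70% of its speed; a pose out of reach is approached as far as the arm can. A call with a number of a shift or a turn outside -1 to 1 is refused whole. A call with a gripper value outside its range is refused whole. The fingers move at their own pace and stop on an object; "grip_force" is the grip in N (left out, the last holds). Time passes only in rows, so rows that do not move let the fingers close. It gives the time, the measured TCP pose, the force and the opening at its end, in the units of the state.
- manip.get_obs(): the state, without advancing time (a new reading comes with each control period).
- cams.camera(name): name is "scene" or "side" or "wrist"; returns the picture (384x512x3 uint8, red, green, blue); there is no depth.
- cams.camera_info(name): a dict with "fx", "fy", "cx", "cy" (pixels), "pose" (4x4, takes a point from camera to world coordinates); the wrist camera has in their place "tool_from_camera" (4x4, takes a point from camera to tool coordinates, whose origin is the TCP and whose axes are the tool frame's). Camera axes: x right, y down, z forward; pixel columns grow to the right and rows downward; lengths in m; the calibration is good to about 2 mm. A picture is of the moment at which its call begins: read the wrist's pose just before it. camera_info takes no time and is no camera call.
- manip.hand_in(): hands the job in, once; it reports no verdict.
The state is a dict: "clock": time; "joint_pos": joint angles; "joint_velocities": joint speeds; "tau": joint torques, N m; "position": TCP position; "ee_rot": TCP orientation; "ft_force": force on the tool from outside, world axes, zero at the start; "torque": the same for the moment, N m; "grip_width": opening from 0.0 (shut) to 1.0 (fully open).
Only numpy, scipy, OpenCV 4.12 (cv2) and the standard library are available. Lean on these libraries where they do the work, as an engineer would, in place of code of your own. Each camera call takes 0.05 s, during which the arm holds its last target.

## Working session

There is one attempt and no reset: what is moved stays moved. The work goes in short steps, Python scripts to look and compute and a tool call to move; the robot and the scene stay as the last step left them, time stands still between calls to the robot, and variables do not carry over. Pictures are saved under pics/ and viewed, and the job is handed in when it is done.

Besides the shell and the picture viewer there is one more tool, called after ">>>" as name(argument=value, ...) on one line, values as JSON. move_arm: Moves the arm, as the interface text tells. Shift numbers are shares of 200 mm and turn numbers shares of 45 degrees, none past 1 either way. Its arguments: {"type":"object","properties":{"claw":{"type":"array","items":{"type":"number"}},"dp":{"type":"array","items":{"type":"array","items":{"type":"number"}}},"turn":{"type":"array","items":{"type":"array","items":{"type":"number"}}},"grip_force":{"type":"number"}},"required":["claw","dp","turn"]}

```bash
mkdir -p pics; python3 - <<'E'
from workcell import manip,cams
import cv2
o=manip.get_obs(); print({k:o[k] for k in('clock','position','ee_rot','grip_width')},manip.grip_depth)
for n in('scene','side','wrist'):
    im=cams.camera(n); cv2.imwrite(f'pics/{n}0.png',im[:,:,::-1]); i=cams.camera_info(n); print(n,i)
E
```

```text
{'clock': 0.0, 'position': array([ 0.17909131, -0.59838152,  0.2304942 ]), 'ee_rot': array([ 8.02109191e-01, -5.97176955e-01, -6.11371847e-04, -3.94644284e-04]), 'grip_width': 0.9992872484066418} 0.0187
scene {'fx': 423.5725573858755, 'fy': 423.5725573858755, 'cx': 255.2702623986219, 'cy': 186.13894003783741, 'pose': array([[-0.37034646,  0.59413808, -0.71403323,  1.32359133],
       [ 0.92884976,  0.22939282, -0.29089012,  0.41043602],
       [-0.00903481, -0.77095972, -0.63681982,  0.79987104],
       [ 0.        ,  0.        ,  0.        ,  1.        ]])}
side {'fx': 398.1388541659654, 'fy': 398.1388541659654, 'cx': 252.38307133878047, 'cy': 187.6429329608639, 'pose': array([[-0.98181564, -0.12708371,  0.14102406,  0.34132384],
       [-0.18909011,  0.58884906, -0.78581277,  0.96252379],
       [ 0.01682212, -0.79818952, -0.60217149,  0.75328563],
       [ 0.        ,  0.        ,  0.        ,  1.        ]])}
wrist {'fx': 282.44952476977596, 'fy': 282.44952476977596, 'cx': 258.2199346327964, 'cy': 189.16687475689528, 'tool_from_camera': array([[ 9.99999456e-01,  5.73110596e-04,  8.71488173e-04,
         6.02276561e-04],
       [-8.08895756e-04,  9.53603010e-01,  3.01065849e-01,
        -7.77362679e-02],
       [-6.58509717e-04, -3.01066390e-01,  9.53602955e-01,
        -1.42817568e-01],
       [ 0.00000000e+00,  0.00000000e+00,  0.00000000e+00,
         1.00000000e+00]])}
```

View pics/scene0.png

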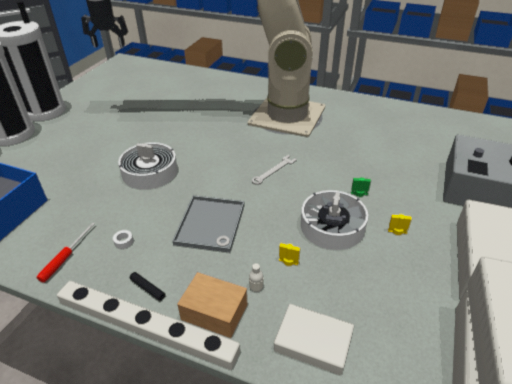

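View pics/side0.png

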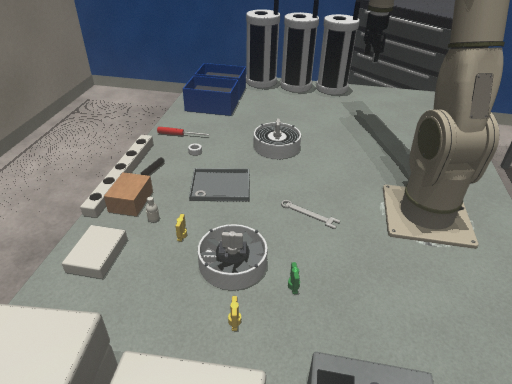

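View pics/wrist0.png

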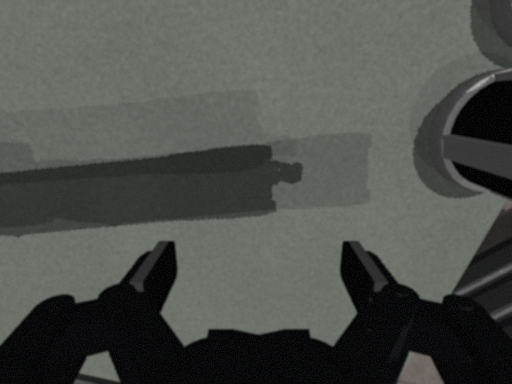

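Candidates in the scene view: the steel nut on the bladed housing (334,208), the filter nut on the ring grille (147,157), yellow nuts (289,254) and (400,223), and a green nut (360,186). By the description, I want the one at (334,208). I'll check it in a close crop.

```bash
python3 - <<'E'
import cv2,numpy as np
a=cv2.imread('pics/scene0.png');b=cv2.imread('pics/side0.png')
f=lambda i,x,y,w=80:cv2.resize(i[y:y+w,x:x+w],(400,400),interpolation=cv2.INTER_CUBIC)
cv2.imwrite('pics/crop0.png',np.hstack([f(a,294,175),f(b,193,215)]))
cv2.imwrite('pics/crop1.png',np.hstack([f(a,170,180),f(b,180,140)]))
E
```

```text
(no output)
```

View pics/crop0.png

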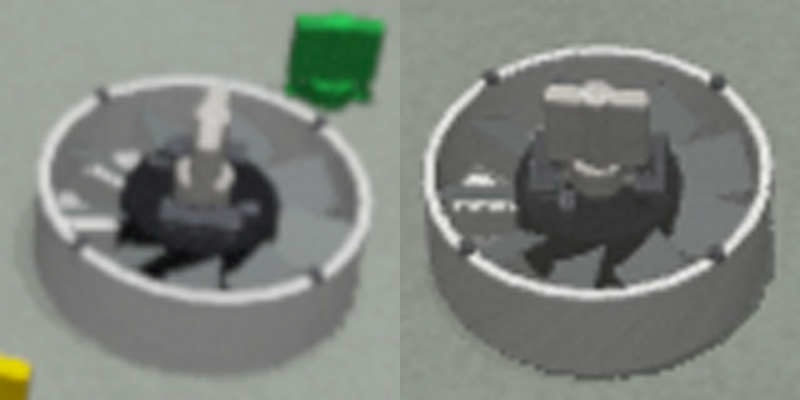

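View pics/crop1.png

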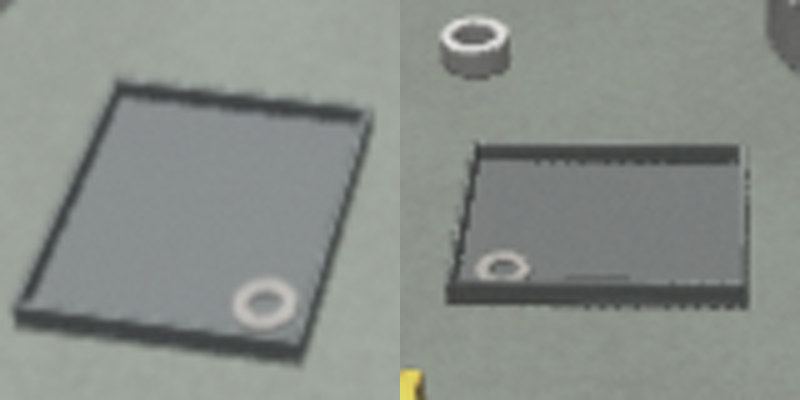

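The crop confirms it: steel nut, bladed housing, wing plate seen end-on in the scene view and broadside in the side view. The washer lies in one tray corner. Next I'll work out positions.

```bash
cat > h.py <<'E'
import numpy as np
from workcell import manip,cams
def ray(n,u,v,z):
    i=cams.camera_info(n);P=i['pose'];d=P[:3,:3]@[(u-i['cx'])/i['fx'],(v-i['cy'])/i['fy'],1];o=P[:3,3]
    return o+d*(z-o[2])/d[2]
def proj(n,p):
    i=cams.camera_info(n);P=i['pose'];q=P[:3,:3].T@(np.asarray(p)-P[:3,3]);return np.array([i['fx']*q[0]/q[2]+i['cx'],i['fy']*q[1]/q[2]+i['cy']])
E
python3 - <<'E'
from h import *
np.set_printoptions(precision=4,suppress=True)
S=lambda x,y:(294+x/5,175+y/5); D=lambda x,y:(193+(x-400)/5,215+y/5)
print('rim',ray('scene',*S(205,187),.055),ray('side',*D(599,171),.055))
print('wingtop side ctr',ray('side',*D(598,91),.101),'ends',ray('side',*D(545,92),.101),ray('side',*D(650,95),.101))
print('wingtop scene',ray('scene',*S(213,120),.101), ray('scene',*S(217,88),.101),ray('scene',*S(208,150),.101))
T=lambda x,y:(170+x/5,180+y/5); U=lambda x,y:(180+(x-400)/5,140+y/5)
a=[ray('scene',*T(*p),.018) for p in((118,80),(373,112),(302,348),(15,312))]
b=[ray('side',*U(*p),.018) for p in((478,145),(742,145),(748,288),(447,290))]
for c in(a,b):
    c=np.array(c);print(c[:,:2],c.mean(0),np.linalg.norm(np.roll(c,-1,0)-c,axis=1))
E
```

```text
rim [0.513  0.2999 0.055 ] [0.5044 0.3036 0.055 ]
wingtop side ctr [0.506  0.2964 0.101 ] ends [0.5302 0.3022 0.101 ] [0.4814 0.294  0.101 ]
wingtop scene [0.5137 0.299  0.101 ] [0.4888 0.2951 0.101 ] [0.5365 0.3019 0.101 ]
[[ 0.5503 -0.093 ]
 [ 0.5233  0.0519]
 [ 0.6962  0.0869]
 [ 0.7265 -0.0569]] [ 0.6241 -0.0028  0.018 ] [0.1474 0.1764 0.147  0.1799]
[[ 0.7134 -0.057 ]
 [ 0.5454 -0.0936]
 [ 0.5123  0.0529]
 [ 0.6857  0.0921]] [ 0.6142 -0.0014  0.018 ] [0.1719 0.1502 0.1778 0.1516]
```

>>> move_arm(claw=[1,1,1,1,1,1,1,1], dp=[[-0.081,-0.164,-0.02],[-0.081,-0.164,-0.02],[-0.081,-0.164,-0.02],[-0.081,-0.164,-0.02],[-0.081,-0.164,-0.02],[-0.081,-0.164,-0.02],[-0.081,-0.164,-0.02],[-0.081,-0.164,-0.02]], turn=[[0,0,0],[0,0,0],[0,0,0],[0,0,0],[0,0,0],[0,0,0],[0,0,0],[0,0,0]])

```text
clock: 0.82
position: [0.3943, -0.3979, 0.2634]
ee_rot: [0.802, -0.597, -0.0, 0.0]
ft_force: [1.3, -0.4, -0.6]
grip_width: 0.999
```

>>> move_arm(claw=[1,1,1,1,1,1,1,1], dp=[[-0.081,-0.164,-0.02],[-0.081,-0.164,-0.02],[-0.081,-0.164,-0.02],[-0.081,-0.164,-0.02],[-0.18,-0.056,0],[-0.18,-0.056,0],[-0.18,-0.056,0],[-0.18,-0.056,0]], turn=[[0,0,0],[0,0,0],[0,0,0],[0,0,0],[0,0,0],[0,0,0],[0,0,0],[0,0,0]])

```text
clock: 1.48
position: [0.5019, -0.147, 0.279]
ee_rot: [0.802, -0.597, -0.0, 0.0]
ft_force: [0.2, -0.0, 0.6]
grip_width: 1.001
```

>>> move_arm(claw=[1,1,1,1,1,1,1,1], dp=[[-0.18,-0.056,0],[-0.18,-0.056,0],[-0.18,-0.056,0],[-0.18,-0.056,0],[-0.18,-0.056,0],[-0.18,-0.056,0],[-0.18,-0.056,0],[-0.18,-0.056,0]], turn=[[0,0,0],[0,0,0],[0,0,0],[0,0,0],[0,0,0],[0,0,0],[0,0,0],[0,0,0]])

```text
clock: 2.15
position: [0.505, 0.1544, 0.2793]
ee_rot: [0.802, -0.597, 0.0, 0.0]
ft_force: [0.4, 0.7, 0.3]
grip_width: 0.997
```

>>> move_arm(claw=[1,1,1,1,1,1,1,1], dp=[[-0.18,-0.056,0],[-0.18,-0.056,0],[-0.18,-0.056,0],[-0.18,-0.056,0],[0,0,0],[0,0,0],[0,0,0],[0,0,0]], turn=[[0,0,0],[0,0,0],[0,0,0],[0,0,0],[0,0,-0.155],[0,0,-0.155],[0,0,-0.155],[0,0,-0.155]])

```text
clock: 2.82
position: [0.5069, 0.3037, 0.2789]
ee_rot: [0.924, -0.383, -0.0, 0.0]
ft_force: [1.0, -0.3, 0.4]
grip_width: 1.001
```

>>> move_arm(claw=[1,1,1,1,1,1,1,1], dp=[[0,0,0],[0,0,0],[0,0,0],[0,0,0],[0,0,0],[0,0,0],[0,0,0],[0,0,0]], turn=[[0,0,-0.155],[0,0,-0.155],[0,0,-0.155],[0,0,-0.155],[0,0,-0.155],[0,0,-0.155],[0,0,-0.155],[0,0,-0.155]])

```text
clock: 3.48
position: [0.507, 0.3033, 0.279]
ee_rot: [0.996, 0.093, -0.0, 0.0]
ft_force: [0.7, -0.4, -0.2]
grip_width: 1.002
```

>>> move_arm(claw=[1,1,1,1,1,1,1,1], dp=[[0,0,0],[0,0,0],[0,0,0],[0,0,0],[0,0,0],[0,0,0],[0,0,0],[0,0,0]], turn=[[0,0,-0.155],[0,0,-0.155],[0,0,-0.155],[0,0,-0.155],[0,0,-0.155],[0,0,-0.155],[0,0,-0.155],[0,0,-0.155]])

```text
clock: 4.15
position: [0.5071, 0.3033, 0.2791]
ee_rot: [0.836, 0.548, -0.0, 0.0]
ft_force: [-0.2, -0.2, -0.5]
grip_width: 0.997
```

>>> move_arm(claw=[1,1,1,1,1,1], dp=[[0,0,0],[0,0,0],[0,0,0],[0,0,0],[0,0,0],[0,0,0]], turn=[[0,0,-0.145],[0,0,-0.145],[0,0,-0.145],[0,0,-0.145],[0,0,-0.145],[0,0,0]])

```text
clock: 4.65
position: [0.5072, 0.3032, 0.2788]
ee_rot: [0.649, 0.761, -0.0, -0.0]
ft_force: [-0.2, -0.1, -0.2]
grip_width: 1.001
```

```bash
python3 - <<'E'
from h import *
import cv2
o=manip.get_obs();im=cams.camera('wrist');cv2.imwrite('pics/w1.png',im[:,:,::-1])
np.savez('w1.npz',p=o['position'],q=o['ee_rot']);print(o['position'],o['ee_rot'],o['joint_pos'],o['clock'])
E
```

```text
[0.50717436 0.3031998  0.27881217] [ 6.48977276e-01  7.60807670e-01 -3.27519135e-04 -2.78416925e-04] [ 0.30495745  0.54664173 -1.31326627  1.43518934  0.52613987  1.55569642
  0.75322055] 4.65
```

View pics/w1.png

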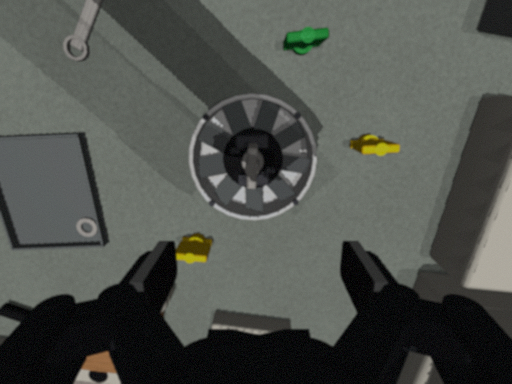

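```bash
python3 - <<'E'
import cv2
a=cv2.imread('pics/w1.png')
cv2.imwrite('pics/w1c.png',cv2.resize(a[85:235,180:330],(600,600),interpolation=cv2.INTER_CUBIC))
E
```

```text
(no output)
```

View pics/w1c.png

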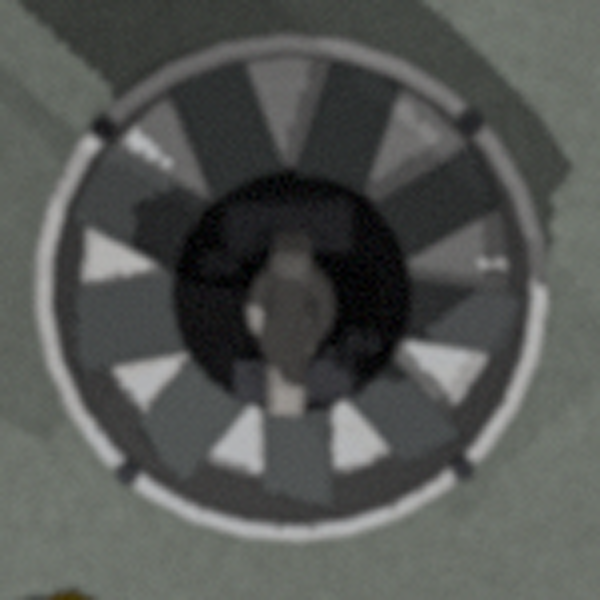

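```bash
cat >> h.py <<'E'
from scipy.spatial.transform import Rotation as Rn
def wray(f,u,v,z):
    d0=np.load(f);i=cams.camera_info('wrist');R=Rn.from_quat(d0['q']).as_matrix();T=i['tool_from_camera']
    o=R@T[:3,3]+d0['p'];d=R@T[:3,:3]@[(u-i['cx'])/i['fx'],(v-i['cy'])/i['fy'],1]
    return o+d*(z-o[2])/d[2]
def tool(d):
    R=Rn.from_quat(manip.get_obs()['ee_rot']).as_matrix();return R.T@np.asarray(d)
E
python3 - <<'E'
from h import *
np.set_printoptions(precision=4,suppress=True)
C=lambda x,y:wray('w1.npz',180+x/4,85+y/4,.055)
W=lambda x,y:wray('w1.npz',180+x/4,85+y/4,.101)
L,Rr,T,B=C(35,290),C(548,290),C(291,37),C(291,540);print('rim',(L+Rr)/2,(T+B)/2,np.linalg.norm(L-Rr),np.linalg.norm(T-B))
print('screws',np.mean([C(104,128),C(471,122),C(463,467),C(127,471)],0))
a,b=W(292,238),W(286,415);print('wing',a,b,(a+b)/2,np.linalg.norm(a-b),np.degrees(np.arctan2(*(b-a)[[1,0]])))
# tray rim corners
for p in((83,133),(104,242)):print(wray('w1.npz',*p,.018))
E
```

```text
rim [0.5043 0.2949 0.055 ] [0.5095 0.2956 0.055 ] 0.16865771411470187 0.16814885835720889
screws [0.5093 0.2957 0.055 ]
wing [0.4805 0.2923 0.101 ] [0.5327 0.2986 0.101 ] [0.5066 0.2954 0.101 ] 0.05265384605426016 6.854605173076835
[0.5151 0.0534 0.018 ]
[0.6841 0.0819 0.018 ]
```

>>> move_arm(claw=[1,1,1,1,1,1], dp=[[-0.01,0,0.13],[-0.01,0,0.13],[-0.01,0,0.13],[-0.01,0,0.13],[0,0,0.125],[0,0,0]], turn=[[0,0,0.03],[0,0,0],[0,0,0],[0,0,0],[0,0,0],[0,0,0]])

```text
clock: 5.2
position: [0.5067, 0.2934, 0.1457]
ee_rot: [0.661, 0.75, -0.003, -0.001]
ft_force: [-0.9, 0.1, -0.7]
grip_width: 1.0
```

```bash
python3 - <<'E'
from h import *
import cv2
o=manip.get_obs();im=cams.camera('wrist')
np.savez('w2.npz',p=o['position'],q=o['ee_rot']);print(o['position'],o['ee_rot'],o['joint_pos'],o['clock'])
cv2.imwrite('pics/w2.png',im[:,:,::-1]);cv2.imwrite('pics/w2c.png',cv2.resize(im[60:260,150:350,::-1],(600,600),interpolation=cv2.INTER_CUBIC))
E
```

```text
[0.50671146 0.29341309 0.14570938] [ 6.61422320e-01  7.50006869e-01 -3.13020258e-03 -6.43397933e-04] [ 0.29985012  0.63303579 -1.23201386  1.62588194  0.61000028  1.3336414
  0.67030354] 5.2
```

View pics/w2c.png

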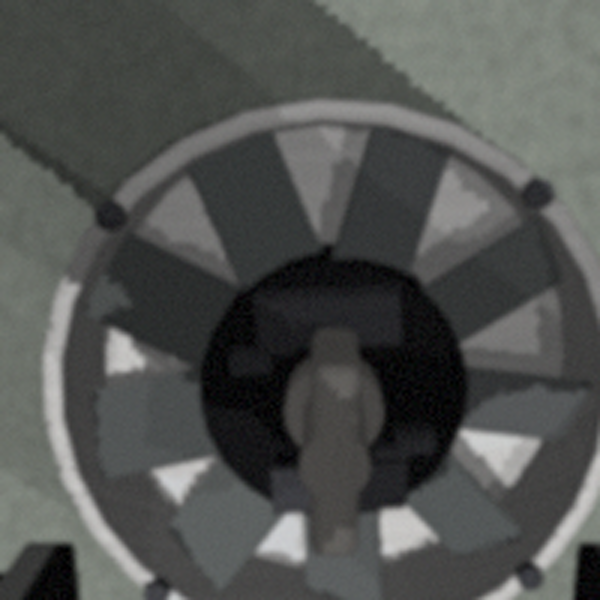

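```bash
python3 - <<'E'
from h import *
np.set_printoptions(precision=4,suppress=True)
C=lambda x,y:wray('w2.npz',150+x/3,60+y/3,.055)
W=lambda x,y,z=.101:wray('w2.npz',150+x/3,60+y/3,z)
print('screws',np.mean([C(110,217),C(538,193),C(530,577),C(158,591)],0))
print('boss',W(336,464),'far end',W(338,552),'near',W(337,375),'core',W(335,405,.06))
a,b=W(337,375),W(338,552);print(np.degrees(np.arctan2(*(b-a)[[1,0]])))
o=manip.get_obs();print(o['position'],o['clock'],np.degrees(Rn.from_quat(o['ee_rot']).as_euler('ZYX')))
E
```

```text
screws [0.5097 0.2956 0.055 ]
boss [0.5083 0.2957 0.101 ] far end [0.5315 0.2992 0.101 ] near [0.4863 0.293  0.101 ] core [0.5072 0.2956 0.06  ]
7.7878251611255696
[0.5073 0.2945 0.1486] 5.25 [  97.2476    0.0953 -179.8072]
```

>>> move_arm(claw=[1,1,1,1,1,1,1], dp=[[0.003,0.0075,0.085],[0,0,0.085],[0,0,0.085],[0,0,0.085],[0,0,0.07],[0,0,0],[0,0,0]], turn=[[0,0,0],[0,0,0],[0,0,0],[0,0,0],[0,0,0],[0,0,0],[0,0,0]])

```text
clock: 5.83
position: [0.5098, 0.2967, 0.0691]
ee_rot: [0.66, 0.751, 0.0, -0.0]
ft_force: [-0.7, 0.1, -0.4]
grip_width: 1.001
```

>>> move_arm(claw=[1,1,0.4,0.1,0,0,0,0], dp=[[-0.003,-0.005,0.025],[0,0,0],[0,0,0],[0,0,0],[0,0,0],[0,0,0],[0,0,0],[0,0,0]], turn=[[0,0,0],[0,0,0],[0,0,0],[0,0,0],[0,0,0],[0,0,0],[0,0,0],[0,0,0]], grip_force=40)

```text
clock: 6.5
position: [0.5087, 0.2956, 0.0634]
ee_rot: [0.66, 0.751, 0.0, 0.0]
ft_force: [-0.1, 0.3, 0.3]
grip_width: 0.142
```

```bash
python3 - <<'E'
from h import *
import cv2
o=manip.get_obs();print(o['position'],o['joint_pos'],o['grip_width'],o['ft_force'],o['torque'],o['clock'])
w=cams.camera('wrist')[100:384,110:394,::-1];s=cams.camera('side')[190:290,180:280,::-1]
cv2.imwrite('pics/g.png',np.hstack([cv2.resize(w,(400,400)),cv2.resize(s,(400,400))]))
E
```

```text
[0.50869784 0.29563753 0.06335466] [ 0.25194369  0.71672367 -1.15421304  1.69735013  0.69936663  1.20378013
  0.61932384] 0.14180273494841203 [-0.10198471  0.25864506  0.34573577] [ 0.01871349  0.01203093 -0.05922426] 6.5
```

View pics/g.png

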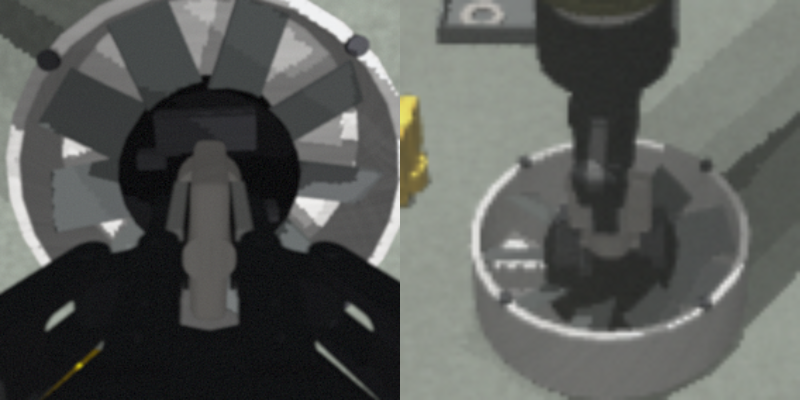

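The gripper holds the plate at 12 mm opening. Next I turn it clockwise (+tool z, since the tool points down).

>>> move_arm(claw=[0,0,0,0,0,0,0], dp=[[0,0,0],[0,0,0],[0,0,0],[0,0,0],[0,0,0],[0,0,0],[0,0,0]], turn=[[0,0,0.1],[0,0,0.1],[0,0,0.1],[0,0,0.1],[0,0,0.1],[0,0,0.1],[0,0,0]])

```text
clock: 7.18
position: [0.5086, 0.2958, 0.0634]
ee_rot: [0.818, 0.575, 0.0, 0.0]
ft_force: [-0.6, 0.4, 1.6]
grip_width: 0.134
```

```bash
python3 - <<'E'
from h import *
o=manip.get_obs();print(o['position'],o['joint_pos'],o['grip_width'],o['ft_force'],o['torque'],np.degrees(Rn.from_quat(o['ee_rot']).as_euler('ZYX')))
E
```

```text
[0.50863239 0.29579012 0.06342888] [ 0.20455451  0.66125488 -1.06937324  1.69939472  0.62631632  1.16574484
  0.18905096] 0.13377555908157118 [-0.60544351  0.38768581  1.57246993] [ 0.12370294  0.05997848 -0.01711549] [ 7.02357889e+01 -3.10871875e-03  1.79981500e+02]
```

Forces are low, so I'll turn the remaining 53°.

>>> move_arm(claw=[0,0,0,0,0,0,0,0], dp=[[0,0,0],[0,0,0],[0,0,0],[0,0,0],[0,0,0],[0,0,0],[0,0,0],[0,0,0]], turn=[[0,0,0.148],[0,0,0.148],[0,0,0.148],[0,0,0.148],[0,0,0.148],[0,0,0.148],[0,0,0.148],[0,0,0.148]])

```text
clock: 7.85
position: [0.5086, 0.2958, 0.0634]
ee_rot: [0.989, 0.148, 0.0, -0.0]
ft_force: [-0.1, 0.0, 0.6]
grip_width: 0.135
```

>>> move_arm(claw=[0,0,0], dp=[[0,0,0],[0,0,0],[0,0,0]], turn=[[0,0,0],[0,0,0],[0,0,0]])

```text
clock: 8.1
position: [0.5086, 0.2958, 0.0634]
ee_rot: [0.988, 0.152, 0.0, -0.0]
ft_force: [-0.1, -0.2, 2.4]
grip_width: 0.136
```

```bash
python3 - <<'E'
from h import *
import cv2
o=manip.get_obs();print(o['position'],o['joint_pos'],o['grip_width'],o['ft_force'],o['torque'],np.degrees(Rn.from_quat(o['ee_rot']).as_euler('ZYX')),o['clock'])
w=cams.camera('wrist')[100:384,110:394,::-1];s=cams.camera('side')[190:290,180:280,::-1]
cv2.imwrite('pics/t.png',np.hstack([cv2.resize(w,(400,400)),cv2.resize(s,(400,400))]))
E
```

```text
[0.50863831 0.29582912 0.06340967] [ 0.09453027  0.57168283 -0.89579251  1.70420439  0.49186615  1.10731978
 -0.64593045] 0.1358694744224578 [-0.14608721 -0.1769661   2.37519646] [ 0.06502482  0.1175803  -0.00541545] [ 1.74570319e+01 -8.06661755e-03 -1.79999935e+02] 8.1
```

View pics/t.png

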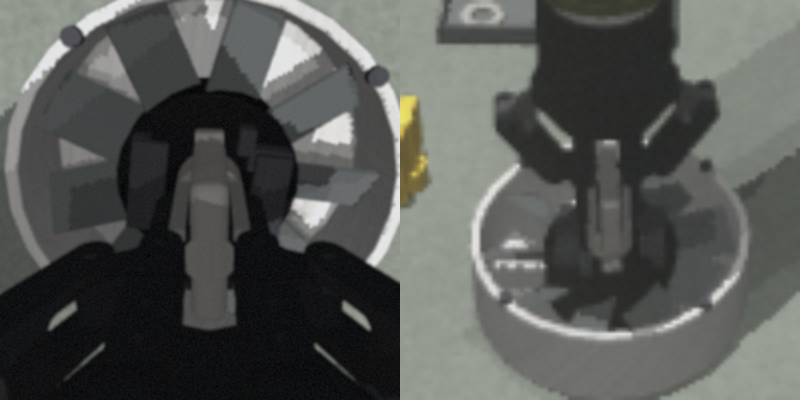

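The wings have turned 80° and now point between the tabs, still seated. Now a gentle lift.

>>> move_arm(claw=[0,0,0,0,0], dp=[[0,0,-0.02],[0,0,-0.02],[0,0,-0.02],[0,0,-0.02],[0,0,0]], turn=[[0,0,0],[0,0,0],[0,0,0],[0,0,0],[0,0,0]], grip_force=60)

```text
clock: 8.62
position: [0.5091, 0.2958, 0.0802]
ee_rot: [0.989, 0.149, 0.001, -0.0]
ft_force: [-0.3, 0.1, -1.7]
grip_width: 0.134
```

>>> move_arm(claw=[0,0,0,0,0,0,0], dp=[[0,0,-0.1],[0,0,-0.1],[0,0,-0.1],[0,0,-0.1],[0,0,-0.1],[0,0,0],[0,0,0]], turn=[[0,0,0],[0,0,0],[0,0,0],[0,0,0],[0,0,0],[0,0,0],[0,0,0]])

```text
clock: 9.2
position: [0.509, 0.2959, 0.18]
ee_rot: [0.989, 0.149, 0.001, -0.0]
ft_force: [0.2, -0.6, -2.0]
grip_width: 0.133
```

```bash
python3 - <<'E'
from h import *
import cv2
o=manip.get_obs();print(o['position'],o['grip_width'],o['ft_force'],o['clock'])
w=cams.camera('wrist')[100:384,110:394,::-1];s=cams.camera('side')[100:300,150:350,::-1]
cv2.imwrite('pics/l.png',np.hstack([cv2.resize(w,(400,400)),cv2.resize(s,(400,400))]))
t=np.array([.616,-.001,.2]);d=tool(t-np.r_[o['position'][:2],.2]);print(d,d/.2)
E
```

```text
[0.50902736 0.2958839  0.17995712] 0.13263821143544768 [ 0.17742939 -0.59466575 -2.03834112] 9.2
[1.46487211e-02 3.15227815e-01 1.92021472e-04] [7.32436055e-02 1.57613908e+00 9.60107359e-04]
```

View pics/l.png

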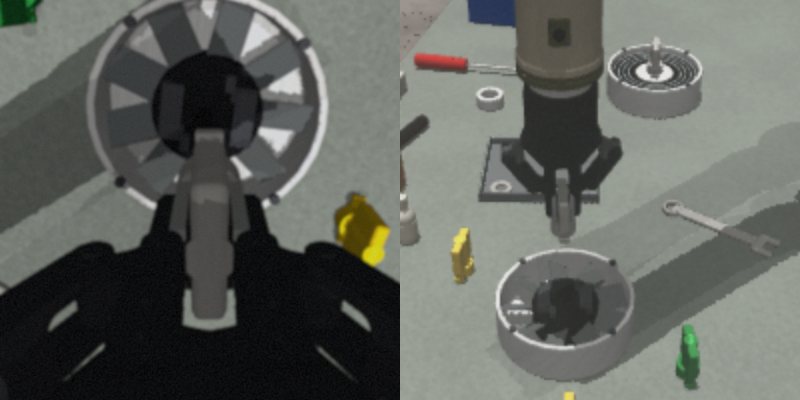

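>>> move_arm(claw=[0,0,0,0,0,0,0,0], dp=[[0.006,0.06,0],[0.006,0.11,0],[0.006,0.11,0],[0.006,0.11,0],[0.006,0.11,0],[0.006,0.11,0],[0.006,0.11,0],[0.006,0.11,0]], turn=[[0,0,0],[0,0,0],[0,0,0],[0,0,0],[0,0,0],[0,0,0],[0,0,0],[0,0,0]])

```text
clock: 9.97
position: [0.5669, 0.1374, 0.1782]
ee_rot: [0.989, 0.149, -0.001, 0.0]
ft_force: [-1.0, 0.2, -1.9]
grip_width: 0.129
```

>>> move_arm(claw=[0,0,0,0,0,0,0,0], dp=[[0.006,0.11,0],[0.006,0.11,0],[0.006,0.11,0],[0.006,0.11,0],[0.006,0.11,0],[0.006,0.11,0],[0.006,0.09,0],[0,0,0]], turn=[[0,0,0],[0,0,0],[0,0,0],[0,0,0],[0,0,0],[0,0,0],[0,0,0],[0,0,0]])

```text
clock: 10.63
position: [0.6197, -0.0074, 0.1776]
ee_rot: [0.989, 0.146, -0.001, 0.001]
ft_force: [-0.6, -0.3, -2.0]
grip_width: 0.134
```

```bash
python3 - <<'E'
from h import *
import cv2
o=manip.get_obs();print(o['position'],o['grip_width'],o['ft_force'],o['clock'],o['joint_pos'])
w=cams.camera('wrist')[:,:,::-1];s=cams.camera('side')[80:280,130:330,::-1]
np.savez('w3.npz',p=o['position'],q=o['ee_rot'])
cv2.imwrite('pics/p.png',np.hstack([cv2.resize(w,(400,300)),cv2.resize(s,(300,300))]))
E
```

```text
[ 0.61967558 -0.00744114  0.17761719] 0.1339100409411182 [-0.58447718 -0.28772222 -1.98004367] 10.6333 [ 0.58166552  0.4937991  -0.86553615  1.50985385  0.38377114  1.31731147
 -0.02942826]
```

View pics/p.png

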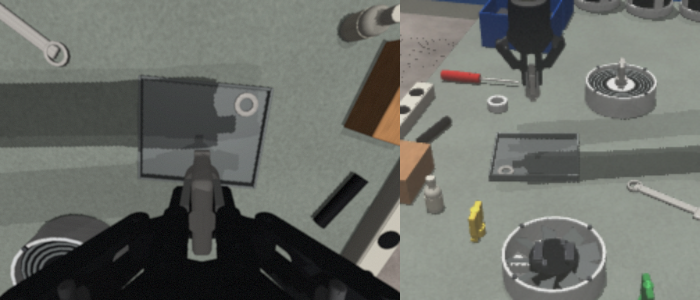

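```bash
python3 - <<'E'
from h import *
c=np.array([wray('w3.npz',x*1.28,y*1.28,.018) for x,y in((141,77),(270,89),(255,187),(139,177))]);print(c[:,:2],c.mean(0),np.linalg.norm(np.roll(c,-1,0)-c,axis=1))
E
```

```text
[[ 0.5218428   0.04375246]
 [ 0.68865889  0.07839873]
 [ 0.72160767 -0.06255794]
 [ 0.54892877 -0.09748921]] [ 0.62025953 -0.00947399  0.018     ] [0.17037598 0.14475636 0.17617661 0.14381536]
```

>>> move_arm(claw=[0,0,0,0,0,0,0,0], dp=[[0,0,0.08],[0,0,0.1],[0,0,0.1],[0,0,0.1],[0,0,0.1],[0,0,0.1],[0,0,0.07],[0,0,0]], turn=[[0,0,0],[0,0,0],[0,0,0],[0,0,0],[0,0,0],[0,0,0],[0,0,0],[0,0,0]])

```text
clock: 11.4
position: [0.6168, -0.0005, 0.0461]
ee_rot: [0.989, 0.15, -0.002, -0.001]
ft_force: [-0.7, -0.5, -1.7]
grip_width: 0.133
```

>>> move_arm(claw=[0,0,0], dp=[[0,0,0],[0,0,0.02],[0,0,0.02]], turn=[[0,0,0],[0,0,0],[0,0,0]])

```text
clock: 11.65
position: [0.6201, -0.0008, 0.0426]
ee_rot: [0.989, 0.149, 0.001, 0.0]
ft_force: [-0.6, -0.2, -1.6]
grip_width: 0.134
```

>>> move_arm(claw=[0,0,0,0,0,0,0], dp=[[0,0,0.015],[0,0,0.015],[0,0,0.015],[0,0,0.015],[0,0,0.015],[0,0,0],[0,0,0]], turn=[[0,0,0],[0,0,0],[0,0,0],[0,0,0],[0,0,0],[0,0,0],[0,0,0]])

```text
clock: 12.23
position: [0.6189, -0.001, 0.0261]
ee_rot: [0.989, 0.149, -0.0, -0.0]
ft_force: [-0.1, 0.2, -1.2]
grip_width: 0.135
```

>>> move_arm(claw=[0,0,0,0], dp=[[0,0,0.005],[0,0,0.005],[0,0,0],[0,0,0]], turn=[[0,0,0],[0,0,0],[0,0,0],[0,0,0]])

```text
clock: 12.57
position: [0.6191, -0.001, 0.0243]
ee_rot: [0.989, 0.149, 0.0, 0.0]
ft_force: [0.4, -0.5, -1.9]
grip_width: 0.132
```

>>> move_arm(claw=[0,0,0,0], dp=[[0,0,0.004],[0,0,0.004],[0,0,0],[0,0,0]], turn=[[0,0,0],[0,0,0],[0,0,0],[0,0,0]])

```text
clock: 12.9
position: [0.619, -0.001, 0.0226]
ee_rot: [0.989, 0.149, -0.0, 0.0]
ft_force: [0.5, -0.3, -1.5]
grip_width: 0.128
```

>>> move_arm(claw=[0,0,0,0], dp=[[0,0,0.004],[0,0,0.003],[0,0,0],[0,0,0]], turn=[[0,0,0],[0,0,0],[0,0,0],[0,0,0]])

```text
clock: 13.23
position: [0.6192, -0.001, 0.0224]
ee_rot: [0.989, 0.149, 0.0, 0.0]
ft_force: [-5.7, -1.0, 10.4]
grip_width: 0.134
```

The floor contact shows as +10 N, so I release.

>>> move_arm(claw=[0.2,0.3,0.5,0.8,1,1,1], dp=[[0,0,0],[0,0,0],[0,0,0],[0,0,0],[0,0,0],[0,0,0],[0,0,0]], turn=[[0,0,0],[0,0,0],[0,0,0],[0,0,0],[0,0,0],[0,0,0],[0,0,0]])

```text
clock: 13.82
position: [0.6191, -0.001, 0.0212]
ee_rot: [0.989, 0.149, -0.0, 0.0]
ft_force: [0.1, 0.4, 0.1]
grip_width: 0.98
```

>>> move_arm(claw=[1,1,1,1,1,1,1,1], dp=[[0,0,-0.05],[0,0,-0.1],[0,0,-0.1],[0,0,-0.1],[0,0,-0.15],[0,0,-0.15],[0,0,-0.15],[0,0,0]], turn=[[0,0,0],[0,0,0],[0,0,0],[0,0,0],[0,0,0],[0,0,0],[0,0,0],[0,0,0]])

```text
clock: 14.48
position: [0.6216, 0.0, 0.1885]
ee_rot: [0.989, 0.149, 0.004, 0.001]
ft_force: [0.5, 0.8, 0.5]
grip_width: 1.005
```

```bash
python3 - <<'E'
from h import *
import cv2
o=manip.get_obs();print(o['position'],o['grip_width'],o['ft_force'],o['clock'])
w=cams.camera('wrist')[60:260,150:350,::-1];s=cams.camera('side')[130:230,170:270,::-1];c=cams.camera('scene')[180:280,160:260,::-1]
np.savez('w4.npz',p=o['position'],q=o['ee_rot'])
cv2.imwrite('pics/e.png',np.hstack([cv2.resize(i,(266,266),interpolation=cv2.INTER_CUBIC) for i in(w,s,c)]))
E
```

```text
[6.21628737e-01 3.74888860e-06 1.88487036e-01] 1.0045955966868179 [0.54182658 0.83107331 0.54463626] 14.4833
```

View pics/e.png

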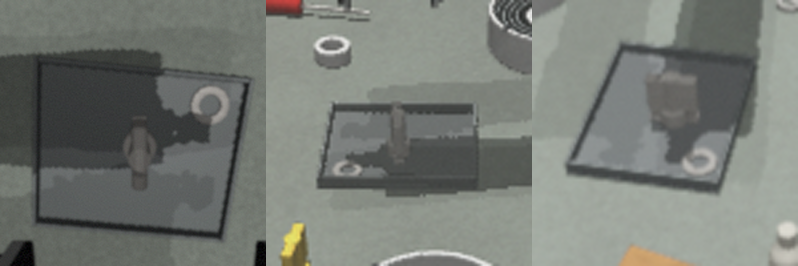

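The nut stands upright in the middle of the tray: wrist crop (140,155), side crop (399,130), scene crop (672,98). The washer is still in its corner and the robot is clear. Handing in.

```bash
python3 - <<'E'
from h import *
o=manip.get_obs();print(o['ft_force'],np.abs(o['joint_velocities']).max());print(manip.hand_in())
E
```

```text
[ 0.07673047 -1.06073582 -0.47412221] 0.02355379776770665
the job is handed in; nothing more can be done
None
```

I turned the fan's steel wing nut about 80° clockwise while it was seated. I then lifted it out and set it down near the middle of the grey tray (10 N at contact). I handed in at about 14.6 s of the 42 s; hand-in gives no verdict.

- **Last checks:** All three cameras show the nut standing upright mid-tray, with the washer still in its corner. The gripper was open and clear, about 0.19 m up, with roughly zero force on it. The arm never went near the filter unit's nut. I saw that nut in the side view after lifting the fan's nut, but did not measure its angle.
- **Disagreements:** The scene and side cameras differed by up to 10 mm in x, so I used the wrist camera for the nut. The camera estimates of the tray centre agree within about 10 mm, well inside the ±65 and ±50 mm limits.

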